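# Slide a specimen carrier under the measuring bridge

## Task

Push the flat aluminium carrier plate, with the round black specimen standing on it, in under the low steel measuring bridge until its front edge rests against the stop bar, so that the specimen stands below the sensor. Straighten the plate first where needed, and only push it with the fingers: do not lift it, do not touch the specimen, and keep the specimen upright in its marked ring. Leave the lens canister, the flat dark case and the iron coupon where they are, and finish with the hand clear.

Things in the scene. Friction and masses are not known exactly. Their poses are not given: they have to be found in the camera images.
- bridge: Steel measuring bridge fixed to the worktop. Origin on the worktop (z = 0) below the sensor; its +x axis is the way in (from the open mouth to the stop bar), z up. Two legs from x = -14 to +14 mm carry a cross bar: underside 30 mm above the worktop (sensor face 29 mm), top at 44 mm; a sensor barrel stands on it up to 65 mm. No floor plate: the carrier slides on the worktop.
- bridge_mouth (a point): Middle of the bridge's mouth on the worktop, x = -14 mm in its frame. The legs' inner faces are at y = +-30 mm (channel 60 mm wide), outer faces at +-44 mm, front edges rounded (radius 7 mm).
- stop_face (a point): Middle of the stop bar's front face, 5 mm above the worktop, x = +35 mm in the bridge's frame. The bar is 14 mm high and 12 mm thick; side rails 14 mm high (y = +-32 to +-42 mm) join it to the legs.
- carrier: Loose flat aluminium plate, 105 (x) by 50 (y) by 10 mm thick, about 0.15 kg, on the worktop before the mouth, up to 16 mm aside of the bridge's axis and turned up to 0.3 rad. Origin: centre of its underside; +x points to the nose, the end that goes in first. Home against the stop, its origin is at x = -17.5 mm in the bridge's frame.
- carrier_nose (a point): Middle of the carrier's nose edge (x = +52.5 mm in the carrier's frame), 5 mm above its underside. The specimen stands nearer to this end.
- carrier_tail (a point): Middle of the carrier's tail edge (x = -52.5 mm), 5 mm above its underside. When home it lies at x = -70 mm in the bridge's frame, still sticking out 56 mm before the mouth.
- specimen_spot (a point): Centre of the fine ring marked on the carrier's top, x = +17.5 mm in the carrier's frame, 10 mm above its underside; the specimen belongs here.
- specimen: Round black resin specimen with a metal face, diameter 30 mm, 16 mm high, about 30 g, standing loose on the carrier in the ring; its top is 26 mm above the worktop, 3 mm below the sensor face. Origin at the centre of its underside.
- lens_can: Bystander: upright screw canister, grey with a black cap, diameter 38 mm, 54 mm high, beside the bridge on its right (-y). Origin at the centre of its underside.
- scale_case: Bystander: flat dark case, 34 x 85 x 13 mm (long along its y), beside the bridge on its left (+y). Origin at the centre of its underside.
- iron_coupon: Bystander: small iron block, 18 x 45 x 16 mm, behind the stop bar. Origin at the centre of its underside.
There are look-alikes about, which are no part of the job. Leave any pink look-alike of the specimen alone.

How it is judged:
On the way:
1. the carrier's nose has gone in between the legs under the bridge (x of carrier_nose in the frame of bridge above -0.005 m and y of carrier_nose in the frame of bridge between -0.015 and 0.015 m), for 0.05 s.
At the end, for the whole second after the job is handed in: The carrier lies flat on the worktop with its nose within 4 mm of the stop face, in the channel (nose within 12 mm of the axis, turned less than 0.12 rad), and the specimen stands upright and at rest within 6 mm of its marked spot on the carrier (x of carrier_nose in the frame of bridge above 0.031 m and y of carrier_nose in the frame of bridge between -0.012 and 0.012 m and angle between the x axis of carrier and the x axis of bridge, either way round below 0.12 rad and angle between carrier's own z axis and vertical below 0.04 rad and height (world z) of carrier below 0.003 m and horizontal distance between specimen and specimen_spot below 0.006 m and angle between specimen's own z axis and vertical below 0.06 rad and linear speed of each of specimen, carrier below 0.01 m/s); the robot touches nothing.
It fails at once if the carrier is lifted or tipped (height (world z) of carrier above 0.006 m or angle between carrier's own z axis and vertical above 0.08 rad).
It fails at once if the specimen topples or is lifted (angle between specimen's own z axis and vertical above 0.2 rad or height (world z) of specimen above 0.018 m).
It fails at once if the robot touches the specimen (contact force between any of the fingers, the arm and specimen above 0.3 N).
It fails at once if the lens canister, the flat dark case or the iron coupon is pushed away from its place (distance of any of lens_can, scale_case, iron_coupon from where it was at the start of the episode above 0.012 m).
It also fails if it takes over 64 s, if anything falls off the work surface, if the arm or the gripper's body presses on something with over 40 N, if the wrist force passes 120 N, or if a joint passes its speed limit or range.

## Robot

A 7-joint arm with a two-finger parallel gripper is mounted at the origin on a cart in front of the work surface, level with it; the furniture and walls round the work are solid. World frame = base frame: x ahead of the robot, y to its left, z up, the work surface at z = 0. Lengths are in m, angles in rad, forces in N, time in s.
With the tool pointing down it reaches from about 0.4 to 0.75 m from the base axis. Payload 19.5 kg.
Tool frame: the origin (TCP) lies at the very end of the fingers, on their centre line; the grasp point (between the pads) lies 19 mm behind it; x points along the fingers, y is the direction in which the jaws open and shut, and the axes are right-handed (so a half turn about x gives the same grasp; the last joint's range is limited). The gripper opens to 85 mm and grips with 20 to 120 N. Pads are 22 mm wide; open, the fingers measure 114 mm over their backs; the gripper's body (76 mm by 85 mm) begins 54 mm behind the grasp point. The pads swing forward as they close: fully open they stand 13 mm farther back than shut.
Start: joints at [-1.241, 0.707, -0.028, 1.485, 0.022, 0.951, -0.075], TCP at [0.209, 0.536, 0.231] pointing down, gripper open.
Joint ranges: [-2.71, 2.71], [-0.32, 2.16], [-1.57, 1.52], [0, 2.45], [-1.46, 4.6], [0, 2.02], [-2.83, 2.83]. Speed limits (rad/s): [1.89, 1.89, 2.57, 2.57, 3.01, 3.01, 3.01].

## Interface

Orientations are given as a 3x3 rotation matrix whose columns are the frame's x, y, z axes.
In Python, from rig import manip gives the robot as it stands. The module is installed in compiled form; this text tells all that it offers.
- The arm moves only by the tool move_arm, never from a script. Its argument "rows" is a list of rows, each a list of 3 entries, a list of its own where there are three numbers: the shift along the tool's x, y, z in mm, then the turn about the tool's x in rad, then the opening, from 0 (shut) to 1 (fully open). In form: [[[tx, ty, tz], spin, claw], ...]. A call has exactly 5 rows; each row shifts and turns the commanded pose from where the row before left it, along the tool's axes as they then stand; what a row does not reach is not made up. A row lasts 1/12 s, in which the tool goes at most 41.7 mm and 7.16 degrees, less where a joint would pass 70% of its speed; a pose out of reach is approached as far as the arm can. A call with a gripper value outside its range is refused whole. The fingers move at their own pace and stop on an object; "grip_force" is the grip in N (left out, the last holds). Time passes only in rows, so rows that do not move let the fingers close, or fill a call up. It gives the time, the measured TCP pose, the force and the opening at its end, in the units of the state.
- manip.state(): the state, without advancing time (a new reading comes with each control period).
- manip.grab_frame(name): name is "scene" or "side" or "wrist"; returns a dict with "image" (384x512x3 uint8, red, green, blue), "fx", "fy", "cx", "cy" (pixels), "R" (3x3) and "t" (3): a world point X has camera coordinates R X + t; the wrist camera has in their place "hand_eye" (4x4, takes a point from camera to tool coordinates, whose origin is the TCP and whose axes are the tool frame's). Camera axes: x right, y down, z forward; pixel columns grow to the right and rows downward; lengths in m; the calibration is good to about 2 mm. A picture is of the moment at which its call begins: read the wrist's pose just before it. There is no depth.
- manip.hand_in(): hands the job in, once; it reports no verdict.
The state is a dict: "time_s": time; "qpos": joint angles; "dq": joint speeds; "joint_efforts": joint torques, N m; "position": TCP position; "ee_rot": TCP orientation; "wrist_force": force on the tool from outside, world axes, zero at the start; "moment": the same for the moment, N m; "grip_width": opening from 0.0 (shut) to 1.0 (fully open).
Only numpy, scipy, OpenCV 4.12 (cv2) and the standard library are available. Lean on these libraries where they do the work, as an engineer would, in place of code of your own. Each camera call takes 0.05 s, during which the arm holds its last target.

## Working session

There is one attempt and no reset: what is moved stays moved. The work goes in short steps, Python scripts to look and compute and a tool call to move; the robot and the scene stay as the last step left them, time stands still between calls to the robot, and variables do not carry over. Pictures are saved under pics/ and viewed, and the job is handed in when it is done.

Besides the shell and the picture viewer there is one more tool, called after "Request:" as name(argument=value, ...), one argument or row to a line, values as JSON. move_arm: Moves the arm, as the interface text tells. Its arguments: {"type":"object","properties":{"rows":{"type":"array","items":{"type":"array"}},"grip_force":{"type":"number"}},"required":["rows"]}

```bash
mkdir -p pics
python3 - <<'E'
from rig import manip
import cv2,pickle,numpy as np
s=manip.state();print(s['time_s'],s['position'],np.round(s['ee_rot'],3),s['grip_width'])
for n in ['scene','side','wrist']:
    f=manip.grab_frame(n);pickle.dump(f,open(f'{n}0.pkl','wb'))
    cv2.imwrite(f'pics/{n}0.png',f['image'][:,:,::-1])
    print(n,{k:np.round(v,4).tolist() for k,v in f.items() if k!='image'})
E
```

```text
0.0 [0.20878974 0.53549086 0.23085586] [[-0.     0.363  0.932]
 [-0.001  0.932 -0.363]
 [-1.    -0.001  0.   ]] 0.998861077494823
scene {'fx': 488.9759, 'fy': 488.9759, 'cx': 254.2071, 'cy': 191.4587, 'R': [[0.8205, -0.5716, 0.0065], [-0.3136, -0.4596, -0.8309], [0.478, 0.6797, -0.5564]], 't': [-0.326, 0.3264, 0.4269]}
side {'fx': 444.2771, 'fy': 444.2771, 'cx': 260.0327, 'cy': 192.8109, 'R': [[-0.8897, -0.4565, -0.0052], [-0.165, 0.3321, -0.9287], [0.4257, -0.8254, -0.3708]], 't': [0.6325, 0.0579, 0.8455]}
wrist {'fx': 269.7275, 'fy': 269.7275, 'cx': 256.8103, 'cy': 190.2977, 'hand_eye': [[0.0004, -0.3008, 0.9537, -0.1427], [1.0, 0.0003, -0.0003, -0.0002], [-0.0002, 0.9537, 0.3008, -0.076], [0.0, 0.0, 0.0, 1.0]]}
```

View pics/scene0.png

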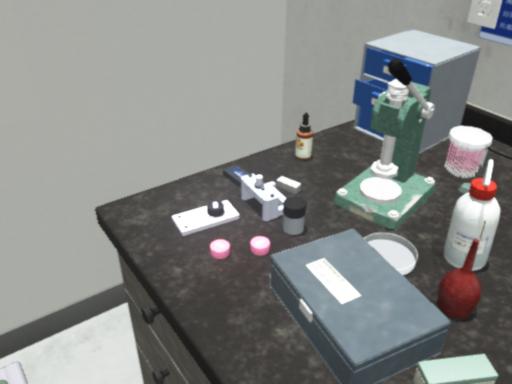

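View pics/side0.png

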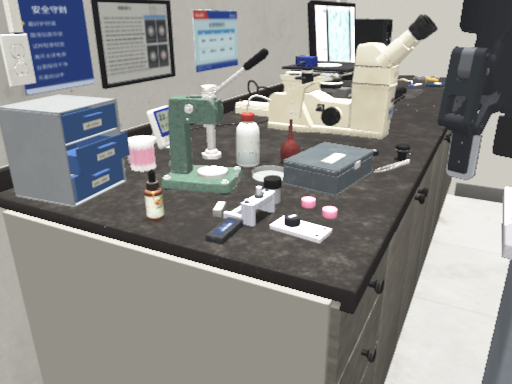

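View pics/wrist0.png

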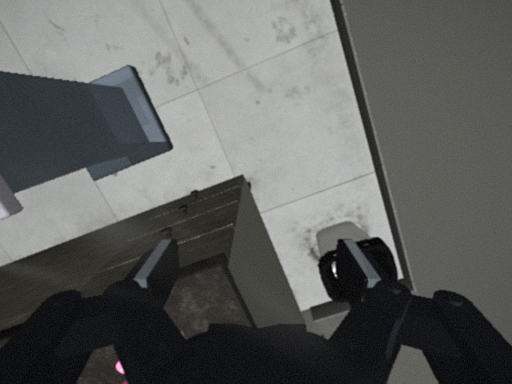

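Run:
```python
import cv2,pickle
f=pickle.load(open('scene0.pkl','rb'))['image'][:,:,::-1]
cv2.imwrite('pics/sc_crop.png',cv2.resize(f[160:265,160:310],None,fx=5.3,fy=5.3,interpolation=cv2.INTER_CUBIC))
f=pickle.load(open('side0.pkl','rb'))['image'][:,:,::-1]
cv2.imwrite('pics/si_crop.png',cv2.resize(f[170:250,205:345],None,fx=5.7,fy=5.7,interpolation=cv2.INTER_CUBIC))
```

```text
(no output)
```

View pics/sc_crop.png

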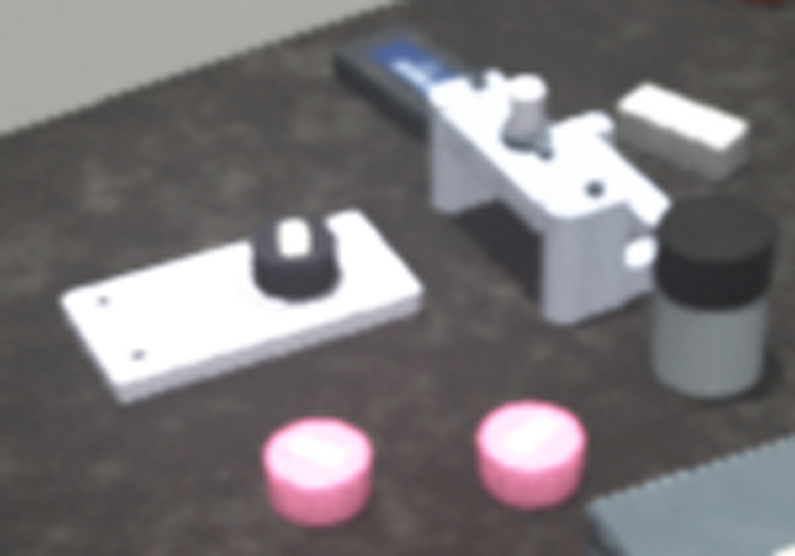

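View pics/si_crop.png

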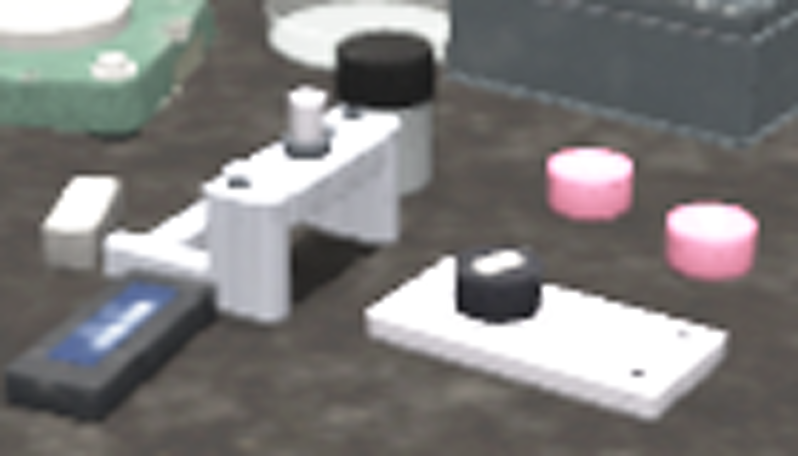

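```bash
cat > h.py <<'E'
import numpy as np,cv2,pickle
def ray(f,uv,z,pose=None):
    uv=np.atleast_2d(np.array(uv,float))
    d=np.c_[(uv[:,0]-f['cx'])/f['fx'],(uv[:,1]-f['cy'])/f['fy'],np.ones(len(uv))]
    if 'R' in f:
        R=np.array(f['R']).T;c=-R@np.array(f['t'])
    else:
        p,Rt=pose;H=np.array(f['hand_eye'])
        R=np.array(Rt)@H[:3,:3];c=np.array(Rt)@H[:3,3]+np.array(p)
    w=d@R.T
    return c+w*((z-c[2])/w[:,2])[:,None]
E
python3 - <<'E'
from h import *
f=pickle.load(open('scene0.pkl','rb'));g=pickle.load(open('side0.pkl','rb'))
S=lambda p:np.array(p)/5.3+160-.4
T=lambda p:np.array(p)/5.7+[205,170]-.4
def sh(n,a):print(n,np.round(a[:,:2]*1000,1).tolist())
sh('plate scene TL NL NR TR',ray(f,S([(62,297),(352,210),(423,288),(121,386)]),.01))
sh('plate side NR? NL TL TR',ray(g,T([(444,258),(368,315),(655,408),(727,337)]),.01))
sh('bridge legs front bottom scene L-outer,R(front)',ray(f,S([(432,205),(545,315)]),0))
sh('bridge top scene FL, FR,BR',ray(f,S([(430,88),(548,215),(668,205)]),.044))
sh('bridge top side FL,FR',ray(g,T([(285,200),(400,125)]),.044))
sh('spec top sc',ray(f,S([(295,235)]),.026));sh('spec top si',ray(g,T([(499,264)]),.026))
sh('barrel top',ray(f,S([(528,85)]),.065));sh('barrel si',ray(g,T([(308,98)]),.065))
sh('can top',ray(f,S([(717,228)]),.054));sh('can si',ray(g,T([(385,50)]),.054))
sh('pink',ray(f,S([(318,450),(531,435)]),.016))
sh('case',ray(f,S([(335,55),(400,30)]),.013));
E
```

```text
plate scene TL NL NR TR [[436.3, 304.3], [539.8, 293.3], [535.2, 242.6], [430.4, 252.8]]
plate side NR? NL TL TR [[534.3, 248.3], [538.0, 299.8], [432.5, 318.6], [428.6, 263.0]]
bridge legs front bottom scene L-outer,R(front) [[571.8, 292.7], [567.3, 219.1]]
bridge top scene FL, FR,BR [[575.0, 298.0], [564.0, 214.1], [598.7, 197.1]]
bridge top side FL,FR [[569.1, 297.9], [564.1, 221.2]]
spec top sc [[505.1, 271.9]]
spec top si [[502.2, 276.5]]
barrel top [[583.9, 253.5]]
barrel si [[579.8, 260.7]]
can top [[594.2, 167.6]]
can si [[590.3, 179.0]]
pink [[460.9, 186.2], [516.8, 156.3]]
case [[585.9, 378.3], [615.5, 379.9]]
```

Request:
move_arm(
  rows=[
    [[0,0,0],-0.1,1],
    [[0,0,0],-0.1,1],
    [[0,0,0],-0.1,1],
    [[5,-21,27.5],0,1],
    [[5,-21,27.5],0,1],
  ],
)

```text
time_s: 0.57
position: [0.2602, 0.4898, 0.2209]
ee_rot: [[-0.001, 0.068, 0.998], [0.0, 0.998, -0.068], [-1.0, 0.0, -0.001]]
wrist_force: [1.4, 0.4, 0.1]
grip_width: 1.002
```

Request:
move_arm(
  rows=[
    [[5,-21,27.5],0,1],
    [[5,-21,27.5],0,1],
    [[5,-21,27.5],0,1],
    [[5,-21,27.5],0,1],
    [[5,-21,27.5],0,1],
  ],
)

```text
time_s: 0.98
position: [0.3914, 0.3739, 0.1959]
ee_rot: [[-0.0, 0.072, 0.997], [-0.0, 0.997, -0.072], [-1.0, -0.0, -0.0]]
wrist_force: [1.3, 0.9, 1.0]
grip_width: 0.998
```

Request:
move_arm(
  rows=[
    [[5,-21,27.5],0,1],
    [[5,-21,27.5],0,1],
    [[5,-21,27.5],0,1],
    [[5,-21,27.5],0,1],
    [[5,-21,27.5],0,1],
  ],
)

```text
time_s: 1.4
position: [0.521, 0.2592, 0.1709]
ee_rot: [[-0.0, 0.072, 0.997], [-0.0, 0.997, -0.072], [-1.0, -0.0, -0.0]]
wrist_force: [0.5, 0.6, -0.5]
grip_width: 0.999
```

Request:
move_arm(
  rows=[
    [[0,0,0],0,1],
    [[0,0,0],0,1],
    [[0,0,0],0,1],
    [[0,0,0],0,1],
    [[0,0,0],0,1],
  ],
)

```text
time_s: 1.82
position: [0.5194, 0.2616, 0.1715]
ee_rot: [[-0.0, 0.07, 0.998], [0.0, 0.998, -0.07], [-1.0, 0.0, -0.0]]
wrist_force: [-0.5, -0.4, -0.1]
grip_width: 0.998
```

```bash
cat > look.py <<'E'
import sys
from rig import manip
from h import *
n=sys.argv[1]
s=manip.state();f=manip.grab_frame('wrist')
pickle.dump((f,(s['position'],s['ee_rot'])),open(n+'.pkl','wb'))
cv2.imwrite(f'pics/{n}.png',cv2.resize(f['image'][:,:,::-1],None,fx=1.56,fy=1.56,interpolation=cv2.INTER_CUBIC))
print(s['time_s'],np.round(s['position'],4),np.round(s['ee_rot'],3).tolist(),s['wrist_force'],s['grip_width'])
E
python3 look.py w1
```

```text
1.8167 [0.5194 0.2616 0.1715] [[-0.0, 0.07, 0.998], [0.0, 0.998, -0.07], [-1.0, 0.0, -0.0]] [-0.5493208  -0.41929075 -0.11001427] 0.9979679675808245
```

View pics/w1.png

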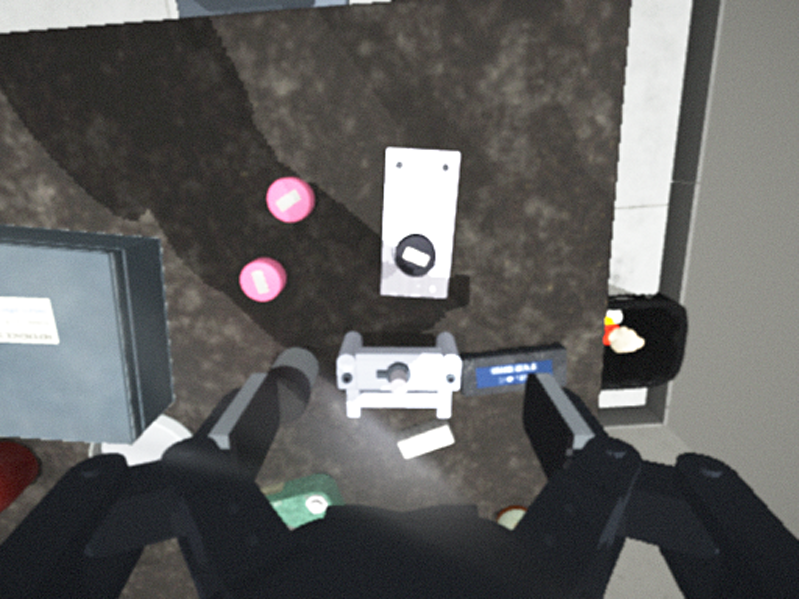

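The wrist view shows everything: carrier at (422,222), black specimen at (415,256), bridge at (398,378), pink look-alikes at (290,200) and (263,279), can (290,380), case (513,370), coupon (427,440).

Run:
```python
from h import *
f,p=pickle.load(open('w1.pkl','rb'));im=f['image'][:,:,::-1]
cv2.imwrite('pics/w1a.png',cv2.resize(im[88:198,205:345],None,fx=5.4,fy=5.4,interpolation=cv2.INTER_CUBIC))
cv2.imwrite('pics/w1b.png',cv2.resize(im[200:295,205:345],None,fx=5.6,fy=5.6,interpolation=cv2.INTER_CUBIC))
```

```text
(no output)
```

View pics/w1a.png

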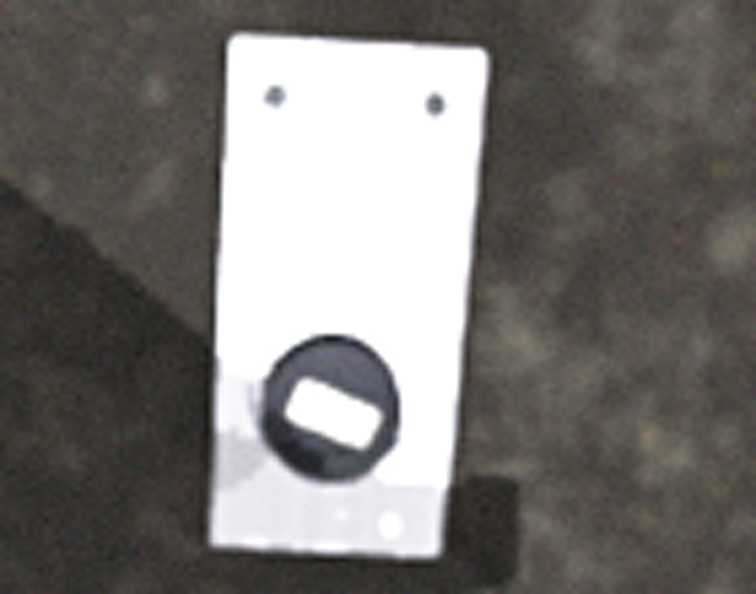

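View pics/w1b.png

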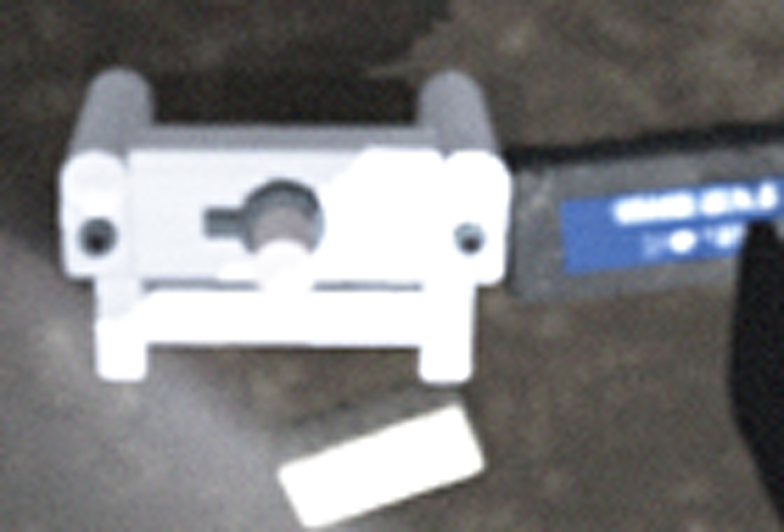

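```bash
cat > meas.py <<'E'
from h import *
def plate(f,p,roi,thr=150,z=.01):
    x0,y0,x1,y1=roi;g=cv2.cvtColor(f['image'],cv2.COLOR_RGB2GRAY)[y0:y1,x0:x1]
    m=(g>thr).astype(np.uint8)
    c=max(cv2.findContours(m,0,1)[0],key=cv2.contourArea)
    c=cv2.convexHull(c)[:,0,:].astype(float)+[x0,y0]
    w=ray(f,c,z,p)[:,:2].astype(np.float32)
    r=cv2.minAreaRect(w*1000)
    b=cv2.boxPoints(r)
    return r,b
E
python3 - <<'E'
from meas import *
f,p=pickle.load(open('w1.pkl','rb'))
r,b=plate(f,p,(230,88,310,197),110);print(r,np.round(b,1).tolist())
A=lambda q:np.array(q)/5.4+[205,88]-.4
B=lambda q:np.array(q)/5.6+[205,200]-.4
def sh(n,a):print(n,np.round(a[:,:2]*1000,1).tolist())
sh('plate hand: tail R,L nose L,R',ray(f,A([(230,36),(488,48),(443,555),(210,546)]),.01,p))
sh('spec top',ray(f,A([(331,408)]),.026,p))
sh('holes',ray(f,B([(97,236),(470,238)]),.044,p))
sh('top outer R/L',ray(f,B([(62,220),(510,225)]),.044,p))
sh('front legs z0',ray(f,B([(122,70),(447,70)]),0,p))
sh('front top edges',ray(f,B([(97,150),(475,150)]),.044,p))
sh('back top edges',ray(f,B([(97,277),(475,281)]),.044,p))
sh('bar rear z14',ray(f,B([(150,344),(420,344)]),.014,p))
sh('rail ends rear z14',ray(f,B([(122,380),(445,381)]),.014,p))
sh('rail outer z14',ray(f,B([(96,350),(472,350)]),.014,p))
E
```

```text
((486.77581787109375, 275.70343017578125), (52.399017333984375, 106.76062774658203), 82.95278930664062) [[430.6000061035156, 256.29998779296875], [536.5, 243.1999969482422], [543.0, 295.20001220703125], [437.0, 308.29998779296875]]
plate hand: tail R,L nose L,R [[431.6, 256.9], [437.4, 307.5], [541.7, 294.8], [536.0, 244.1]]
spec top [[503.9, 272.0]]
holes [[585.8, 217.3], [591.5, 291.5]]
top outer R/L [[581.8, 210.7], [589.1, 299.6]]
front legs z0 [[568.2, 219.4], [573.2, 291.9]]
front top edges [[567.1, 219.3], [572.3, 293.2]]
back top edges [[595.0, 216.3], [601.2, 292.2]]
bar rear z14 [[629.7, 220.9], [634.0, 282.0]]
rail ends rear z14 [[638.6, 213.5], [644.1, 287.3]]
rail outer z14 [[630.4, 208.5], [636.4, 293.8]]
```

Request:
move_arm(
  rows=[
    [[0,11.5,-30.5],0.005,1],
    [[30,0,0],0,1],
    [[30,0,0],0,1],
    [[30,0,0],0,1],
    [[30,0,0],0,1],
  ],
)

```text
time_s: 2.28
position: [0.49, 0.2749, 0.0504]
ee_rot: [[0.001, 0.076, 0.997], [0.0, 0.997, -0.076], [-1.0, 0.0, 0.001]]
wrist_force: [0.3, 0.2, 0.1]
grip_width: 1.001
```

Request:
move_arm(
  rows=[
    [[20,0,0],0,1],
    [[5,0,0],0,1],
    [[5,0,0],0,1],
    [[0,0,0],0,1],
    [[0,0,0],0,1],
  ],
)

```text
time_s: 2.7
position: [0.4907, 0.2747, 0.0224]
ee_rot: [[0.001, 0.077, 0.997], [0.001, 0.997, -0.077], [-1.0, 0.001, 0.001]]
wrist_force: [-0.1, -0.5, -0.0]
grip_width: 1.003
```

```bash
cat > look2.py <<'E'
import sys
from rig import manip
from h import *
n=sys.argv[1]
s=manip.state()
F={k:manip.grab_frame(k) for k in('scene','side','wrist')}
pickle.dump((F,(s['position'],s['ee_rot'])),open(n+'.pkl','wb'))
q=lambda im,a,b,c,d:cv2.resize(im[b:d,a:c,::-1],(400,300),interpolation=cv2.INTER_CUBIC)
S=F['scene']['image'];D=F['side']['image'];W=F['wrist']['image']
cv2.imwrite(f'pics/{n}.png',np.vstack([np.hstack([q(S,160,150,310,262),q(D,205,150,345,255)]),np.hstack([q(W,156,60,356,210),q(W,0,0,512,384)])]))
print(round(s['time_s'],2),np.round(s['position'],4),np.round(s['ee_rot'],3).tolist(),np.round(s['wrist_force'],1),s['grip_width'])
E
python3 look2.py a1
```

```text
2.7 [0.4907 0.2747 0.0224] [[0.001, 0.077, 0.997], [0.001, 0.997, -0.077], [-1.0, 0.001, 0.001]] [-0.1 -0.5 -0. ] 1.0028013578080672
```

View pics/a1.png

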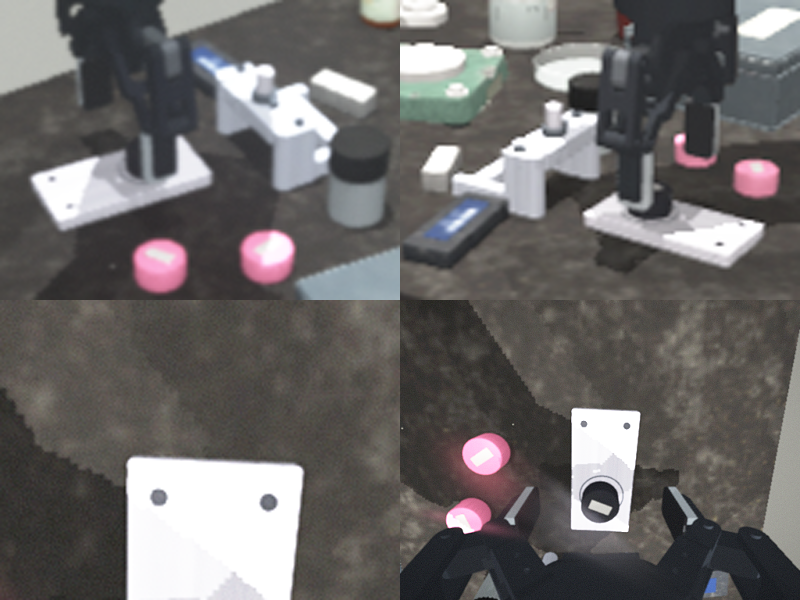

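Run:
```python
from h import *
F,p=pickle.load(open('a1.pkl','rb'))
def prj(f,X):
    c=np.array(f['R'])@X+f['t'];return f['fx']*c[0]/c[2]+f['cx'],f['fy']*c[1]/c[2]+f['cy']
for n,X in (('side',(.494,.325)),('scene',(.487,.225))):
  for z in(.02,.03,.04):print(n,z,np.round(prj(F[n],np.array([*X,z])),1))
D=F['side']['image'];S=F['scene']['image']
cv2.imwrite('pics/a1z.png',np.hstack([cv2.resize(D[180:240,260:330,::-1],(400,343),interpolation=2),cv2.resize(S[170:230,180:250,::-1],(400,343),interpolation=2)]))
```

```text
side 0.02 [285.4 230.3]
side 0.03 [285.5 225.1]
side 0.04 [285.6 219.9]
scene 0.02 [220.7 224.2]
scene 0.03 [220.5 219.3]
scene 0.04 [220.3 214.4]
```

View pics/a1z.png

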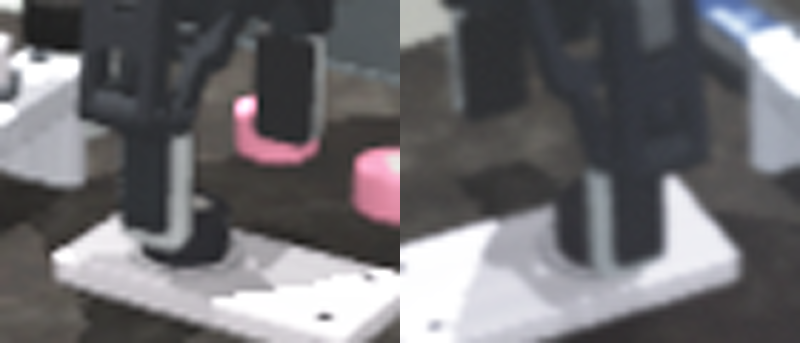

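Request:
move_arm(
  rows=[
    [[10,0,0],0,1],
    [[10,0,0],0,1],
    [[5,0,0],0,1],
    [[4,0,0],0,1],
    [[0,0,0],0,1],
  ],
)

```text
time_s: 3.27
position: [0.4899, 0.2741, -0.0088]
ee_rot: [[-0.001, 0.077, 0.997], [-0.001, 0.997, -0.077], [-1.0, -0.001, -0.001]]
wrist_force: [-0.9, 0.1, -1.1]
grip_width: 1.001
```

```bash
python3 look2.py a2
```

```text
3.27 [ 0.4899  0.2741 -0.0088] [[-0.001, 0.077, 0.997], [-0.001, 0.997, -0.077], [-1.0, -0.001, -0.001]] [-0.9  0.1 -1.1] 1.0013179550751876
```

View pics/a2.png

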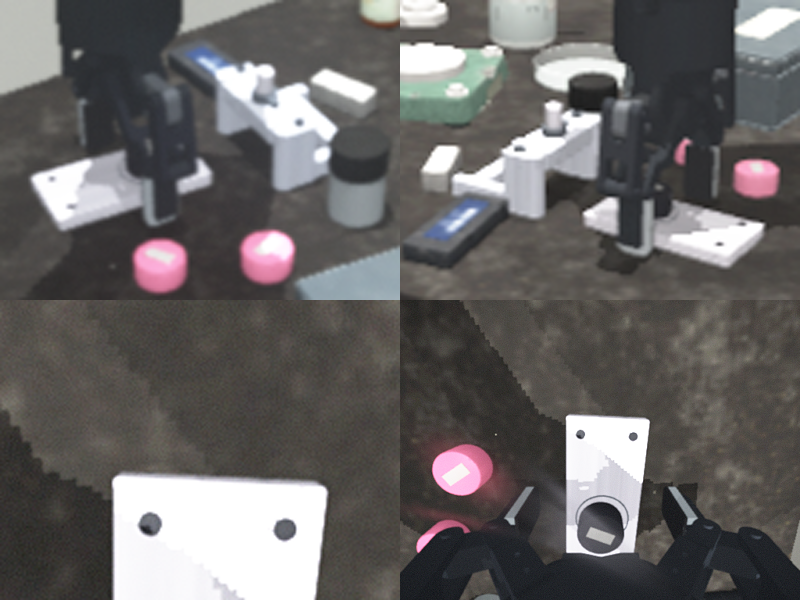

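Request:
move_arm(
  rows=[
    [[0,-6,0],0,1],
    [[0,-4,0],0,1],
    [[0,-2,0],0,1],
    [[0,-2,0],0,1],
    [[0,-2,0],0,1],
  ],
)

```text
time_s: 3.83
position: [0.4892, 0.2581, -0.0076]
ee_rot: [[0.0, 0.077, 0.997], [0.0, 0.997, -0.077], [-1.0, 0.0, 0.0]]
wrist_force: [-0.3, 0.7, 0.1]
grip_width: 1.0
```

Request:
move_arm(
  rows=[
    [[0,-2,0],0,1],
    [[0,-2,0],0,1],
    [[0,-2,0],0,1],
    [[0,-2,0],0,1],
    [[0,-2,0],0,1],
  ],
)

```text
time_s: 4.25
position: [0.4884, 0.2483, -0.0077]
ee_rot: [[0.0, 0.077, 0.997], [0.0, 0.997, -0.077], [-1.0, 0.0, 0.0]]
wrist_force: [-0.2, 1.5, 0.9]
grip_width: 0.998
```

```bash
python3 look2.py a3
```

```text
4.25 [ 0.4884  0.2483 -0.0077] [[0.0, 0.077, 0.997], [0.0, 0.997, -0.077], [-1.0, 0.0, 0.0]] [-0.2  1.5  0.9] 0.9979978712855799
```

View pics/a3.png

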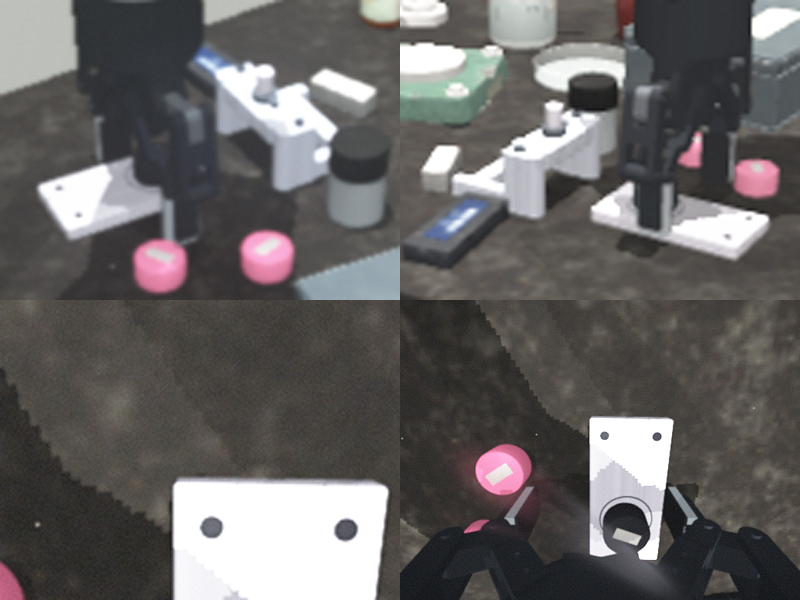

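```bash
cat >> h.py <<'E'
O=np.array([584.3,255.]);yaw=-.075
ax=np.array([np.cos(yaw),np.sin(yaw)]);ay=np.array([-ax[1],ax[0]])
def br(P):
    P=np.atleast_2d(P)[:,:2]
    if abs(P).max()<2:P=P*1000
    d=P-O;return np.round(np.c_[d@ax,d@ay],1)
E
python3 - <<'E'
from h import *
F,p=pickle.load(open('a3.pkl','rb'));f=F['wrist']
W=lambda q:np.array(q)/2+[156,60]-.25
t=br(ray(f,W([(173,181),(389,186)]),.01,p));print('tail R L',t.tolist(),'yaw',-(t[1]-t[0])[0]/(t[1]-t[0])[1])
A=lambda q:np.array(q)/.78125*1.0
c=lambda q:np.array(q)*1.28
print('long edges R(tail,mid) L',br(ray(f,c([(590,-0)])-c([(400,0)])+c([(0,118)]),.01,p)))
print('TCP',br(p[0]))
f1,p1=pickle.load(open('w1.pkl','rb'))
print('pink',br(ray(f1,np.array([(290,200),(263,279)])/1.56,.012,p1)))
print('pink now',br(ray(f,c([(103,169)]),.012,p)))
# plate from scene/side hand crop
cv2.imwrite('pics/a3z.png',cv2.resize(f['image'][140:260,180:400,::-1],None,fx=3.6,fy=3.6,interpolation=2))
E
```

```text
tail R L [[-151.3, -21.0], [-150.1, 29.2]] yaw -0.02390438247011986
long edges R(tail,mid) L [[-150.9  -20.6]]
TCP [[-95.2 -13.9]]
pink [[-117.   -76.8]
 [ -59.5 -101.1]]
pink now [[-119.1  -76. ]]
```

View pics/a3z.png

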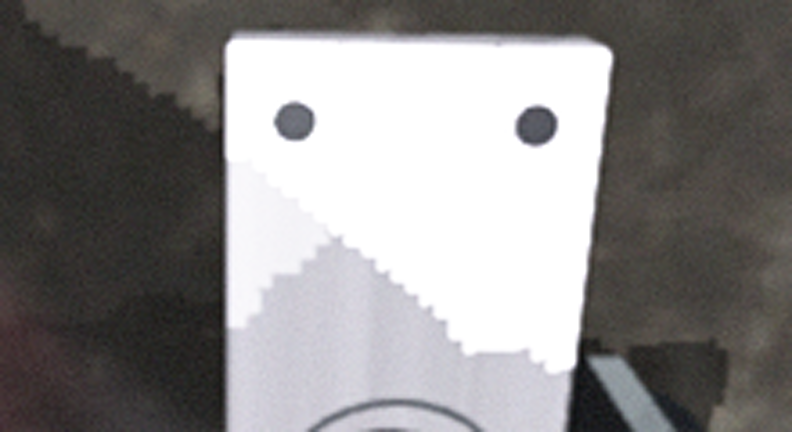

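Request:
move_arm(
  rows=[
    [[0,8,0],0,1],
    [[-20,0,0],0,1],
    [[-30,0,0],0,1],
    [[-25,3,-30],0,0.3],
    [[-10,3,-30],0,0.3],
  ],
)

```text
time_s: 4.82
position: [0.4301, 0.2676, 0.0797]
ee_rot: [[0.003, 0.079, 0.997], [0.002, 0.997, -0.079], [-1.0, 0.002, 0.003]]
wrist_force: [0.2, 1.4, 0.6]
grip_width: 0.747
```

Request:
move_arm(
  rows=[
    [[0,3,-17],0,0.3],
    [[0,0,0],0,0.3],
    [[0,0,0],0,0.3],
    [[0,0,0],0,0.3],
    [[0,0,0],0,0.3],
  ],
)

```text
time_s: 5.23
position: [0.4135, 0.2711, 0.077]
ee_rot: [[0.0, 0.078, 0.997], [-0.0, 0.997, -0.078], [-1.0, -0.0, 0.0]]
wrist_force: [0.9, -0.2, 0.1]
grip_width: 0.301
```

```bash
python3 look2.py a4
python3 - <<'E'
from h import *
F,p=pickle.load(open('a4.pkl','rb'));print(br(p[0]))
q=lambda im,a,b,c,d:cv2.resize(im[b:d,a:c,::-1],(400,400),interpolation=2)
cv2.imwrite('pics/a4z.png',np.hstack([q(F['side']['image'],270,150,350,230),q(F['scene']['image'],150,150,250,250)]))
E
```

```text
5.23 [0.4135 0.2711 0.077 ] [[0.0, 0.078, 0.997], [-0.0, 0.997, -0.078], [-1.0, -0.0, 0.0]] [ 0.9 -0.2  0.1] 0.3007174139798441
[[-171.6    3.3]]
```

View pics/a4.png

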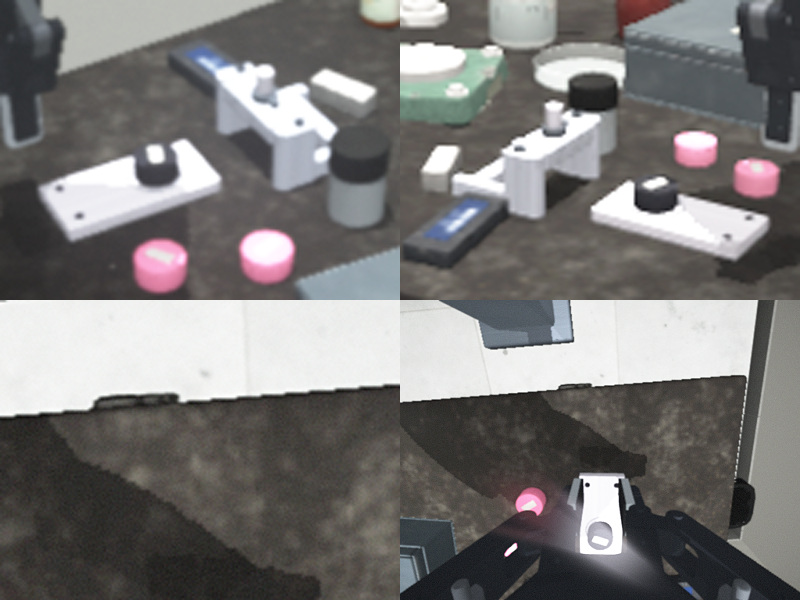

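View pics/a4z.png

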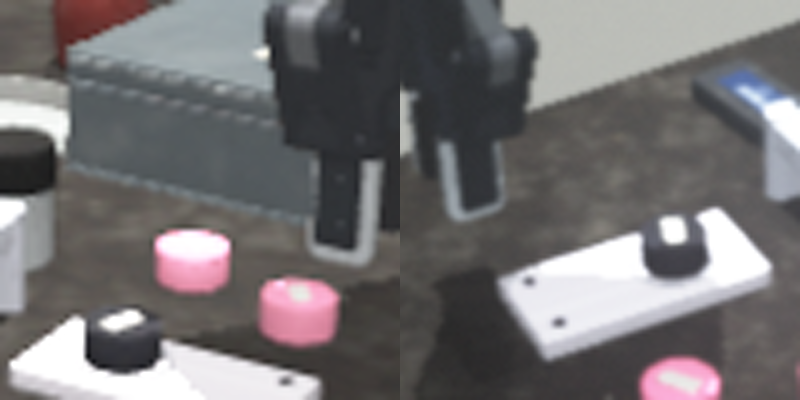

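Run:
```python
from h import *
F,p=pickle.load(open('a4.pkl','rb'))
def prj(f,X):
    c=np.array(f['R'])@X+f['t'];return f['fx']*c[0]/c[2]+f['cx'],f['fy']*c[1]/c[2]+f['cy']
for n,X in (('side',(.415,.29)),('scene',(.412,.252))):
  for z in(.07,.08,.09):print(n,z,np.round(prj(F[n],np.array([*X,z])),1))
f=F['scene'];S=lambda q:(np.array(q)-[400,0])/4+150-.4
t=br(ray(f,S([(502,284),(716,208),(772,268),(547,348)]),.01));print('TL NL NR TR',t.tolist())
```

```text
side 0.07 [336.6 205. ]
side 0.08 [337.  199.6]
side 0.09 [337.3 194.1]
scene 0.07 [169.2 206.5]
scene 0.08 [168.6 201.2]
scene 0.09 [168.  195.8]
TL NL NR TR [[-151.1, 21.8], [-46.7, 26.0], [-47.1, -25.4], [-152.2, -26.9]]
```

Request:
move_arm(
  rows=[
    [[25,0,0],0,0.3],
    [[25,0,0],0,0.3],
    [[10,0,0],0,0.3],
    [[8,0,0],0,0.3],
    [[0,0,0],0,0.3],
  ],
)

```text
time_s: 5.8
position: [0.4126, 0.271, 0.0084]
ee_rot: [[-0.001, 0.077, 0.997], [-0.001, 0.997, -0.077], [-1.0, -0.001, -0.001]]
wrist_force: [0.1, -0.7, 1.0]
grip_width: 0.299
```

```bash
python3 look2.py a5
python3 - <<'E'
from h import *
F,p=pickle.load(open('a5.pkl','rb'));print(br(p[0]))
q=lambda im,a,b,c,d:cv2.resize(im[b:d,a:c,::-1],(400,400),interpolation=2)
cv2.imwrite('pics/a5z.png',np.hstack([q(F['side']['image'],270,170,350,250),q(F['scene']['image'],150,150,250,250)]))
E
```

```text
5.8 [0.4126 0.271  0.0084] [[-0.001, 0.077, 0.997], [-0.001, 0.997, -0.077], [-1.0, -0.001, -0.001]] [ 0.1 -0.7  1. ] 0.2990652362927055
[[-172.4    3.1]]
```

View pics/a5z.png

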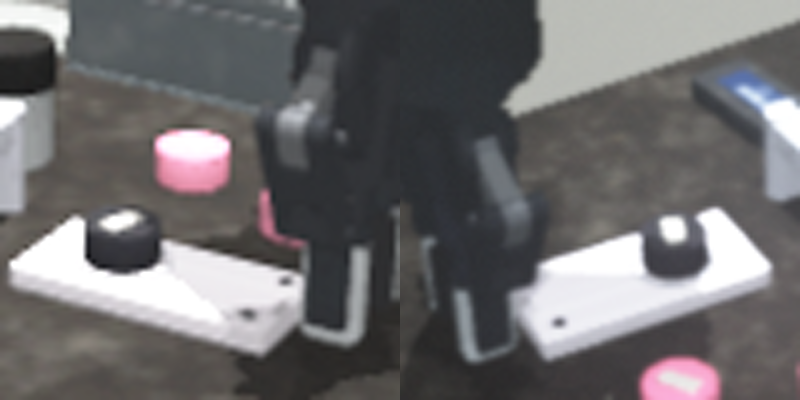

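Request:
move_arm(
  rows=[
    [[0,0,3],0,0.3],
    [[0,0,2],0,0.3],
    [[0,0,1.5],0,0.3],
    [[0,0,1.5],0,0.3],
    [[0,0,1.5],0,0.3],
  ],
)

```text
time_s: 6.37
position: [0.4226, 0.2705, 0.0094]
ee_rot: [[0.0, 0.077, 0.997], [0.0, 0.997, -0.077], [-1.0, 0.0, 0.0]]
wrist_force: [-0.6, -0.2, -0.0]
grip_width: 0.297
```

Request:
move_arm(
  rows=[
    [[0,0,1.5],0,0.3],
    [[0,0,2],0,0.3],
    [[0,0,2],0,0.3],
    [[0,0,2],0,0.3],
    [[0,0,2],0,0.3],
  ],
)

```text
time_s: 6.78
position: [0.4319, 0.2697, 0.0093]
ee_rot: [[-0.0, 0.077, 0.997], [-0.0, 0.997, -0.077], [-1.0, -0.0, -0.0]]
wrist_force: [-0.4, 0.1, 0.5]
grip_width: 0.299
```

Request:
move_arm(
  rows=[
    [[0,0,2.5],0,0.3],
    [[0,0,2.5],0,0.3],
    [[0,0,2.5],0,0.3],
    [[0,0,2.5],0,0.3],
    [[0,0,2.5],0,0.3],
  ],
)

```text
time_s: 7.2
position: [0.4446, 0.2688, 0.0093]
ee_rot: [[-0.0, 0.077, 0.997], [-0.0, 0.997, -0.077], [-1.0, -0.0, -0.0]]
wrist_force: [-1.6, -0.6, -0.3]
grip_width: 0.298
```

```bash
python3 look2.py a6
python3 - <<'E'
from h import *
F,p=pickle.load(open('a6.pkl','rb'));print(br(p[0]))
q=lambda im,a,b,c,d:cv2.resize(im[b:d,a:c,::-1],(400,400),interpolation=2)
cv2.imwrite('pics/a6z.png',np.hstack([q(F['side']['image'],240,170,340,270),q(F['scene']['image'],170,150,270,250)]))
E
```

```text
7.2 [0.4446 0.2688 0.0093] [[-0.0, 0.077, 0.997], [-0.0, 0.997, -0.077], [-1.0, -0.0, -0.0]] [-1.6 -0.6 -0.3] 0.29780679825046236
[[-140.4    3.3]]
```

View pics/a6z.png

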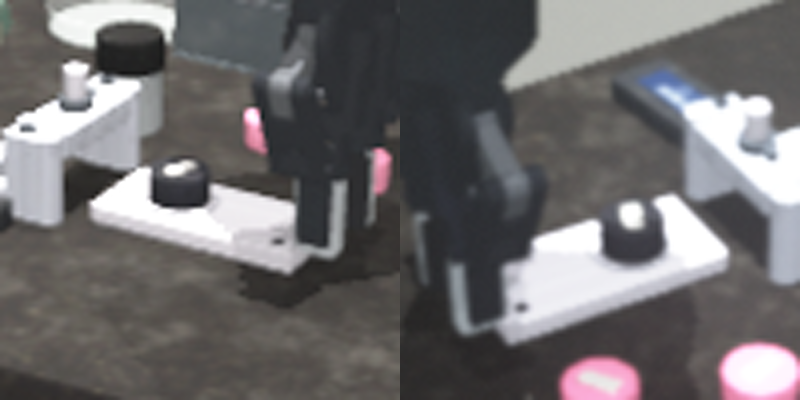

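Run:
```python
from h import *
F,p=pickle.load(open('a6.pkl','rb'))
f=F['scene'];S=lambda q:(np.array(q)-[400,0])/4+[170,150]-.4
t=br(ray(f,S([(678,196),(729,247),(502,330)]),.01));print('NL NR TR',t.tolist())
print('spec top',br(ray(f,S([(633,216)]),.026)))
g=F['side'];T=lambda q:np.array(q)/4+[240,170]-.4
print('side NL TL NR',br(ray(g,T([(90,205),(295,260),(140,170)]),.01)),br(ray(g,T([(180,166)]),.026)))
cv2.imwrite('pics/a6w.png',cv2.resize(F['wrist']['image'][130:384,130:400,::-1],None,fx=2.3,fy=2.3,interpolation=2))
```

```text
NL NR TR [[-25.9, 24.9], [-25.7, -20.2], [-135.1, -23.4]]
spec top [[-61.1   1. ]]
side NL TL NR [[ -29.3   33.1]
 [-136.5   35.1]
 [ -29.6  -13.9]] [[-61.1   3.3]]
```

View pics/a6w.png

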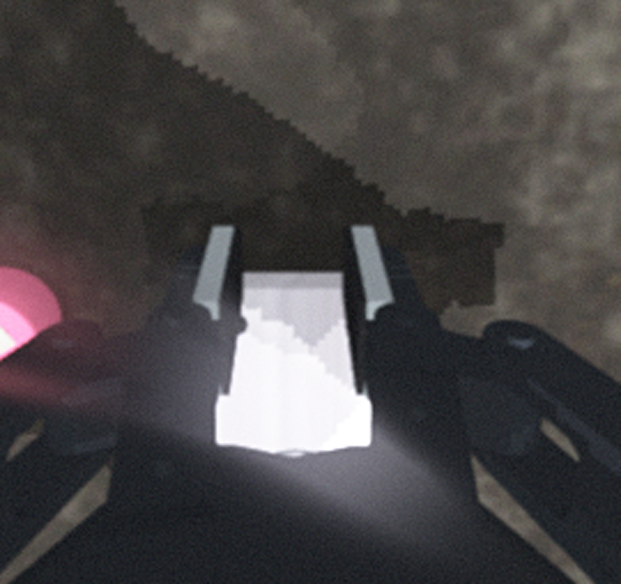

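Request:
move_arm(
  rows=[
    [[0,0,-6],0,0.3],
    [[-30,0,-2],0,0.3],
    [[-35,0,0],0,1],
    [[-35,0,10],0,1],
    [[-35,0,20],0,1],
  ],
)

```text
time_s: 7.77
position: [0.4643, 0.2677, 0.1461]
ee_rot: [[-0.002, 0.074, 0.997], [-0.0, 0.997, -0.074], [-1.0, -0.0, -0.002]]
wrist_force: [0.5, 0.2, -1.2]
grip_width: 0.715
```

Request:
move_arm(
  rows=[
    [[-25,0,25],0,1],
    [[0,0,23],0,1],
    [[0,0,0],0,1],
    [[0,0,0],0,1],
    [[0,0,0],0,1],
  ],
)

```text
time_s: 8.18
position: [0.5131, 0.2637, 0.1688]
ee_rot: [[-0.001, 0.076, 0.997], [-0.0, 0.997, -0.076], [-1.0, -0.001, -0.001]]
wrist_force: [-0.2, 0.0, 0.2]
grip_width: 1.001
```

```bash
python3 look.py w2;  python3 - <<'E'
from h import *
f,p=pickle.load(open('w2.pkl','rb'));im=f['image'][:,:,::-1]
cv2.imwrite('pics/w2a.png',cv2.resize(im[90:250,175:335],None,fx=3.7,fy=3.7,interpolation=cv2.INTER_CUBIC))
E
```

```text
8.1833 [0.5131 0.2637 0.1688] [[-0.001, 0.076, 0.997], [-0.0, 0.997, -0.076], [-1.0, -0.001, -0.001]] [-0.22119348  0.01590804  0.20239718] 1.0005269950382414
```

View pics/w2a.png

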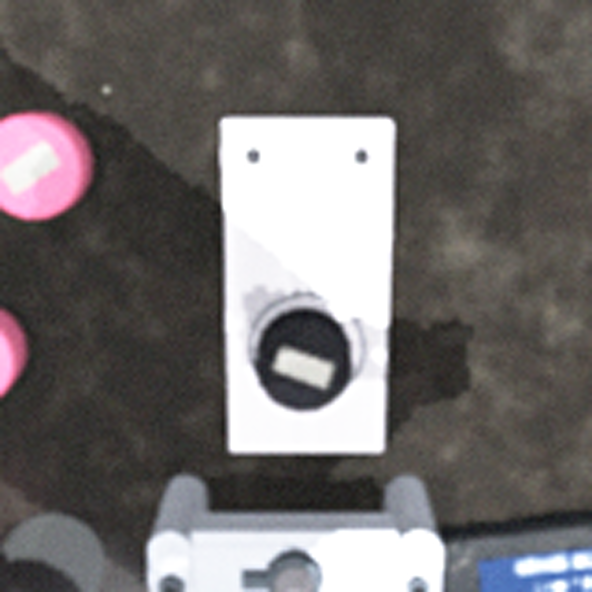

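Run:
```python
from h import *
f,p=pickle.load(open('w2.pkl','rb'))
B=lambda q:np.array(q)/3.7+[175,90]-.4
print('TCP',br(p[0]))
for n,q,z in (('tail R L nose R L',[(220,117),(396,119),(229,453),(385,453)],.01),('spec',[(303,358)],.026),('legs front R L',[(187,476),(408,476)],0),('leg inner at top front',[(207,515),(386,513)],.03),('holes',[(172,584),(418,584)],.044),('outer top',[(147,570),(444,570)],.044)):
    print(n,br(ray(f,B(q),z,p)).tolist())
```

```text
TCP [[-71.7   3.3]]
tail R L nose R L [[-131.4, -22.0], [-130.8, 29.6], [-25.5, -21.9], [-25.5, 28.8]]
spec [[-62.4, 2.3]]
legs front R L [[-13.1, -37.1], [-13.0, 37.7]]
leg inner at top front [[-12.9, -27.5], [-13.6, 27.9]]
holes [[3.2, -37.2], [3.2, 36.8]]
outer top [[-1.6, -44.5], [-1.5, 44.5]]
```

Request:
move_arm(
  rows=[
    [[35,0,-3],0,1],
    [[35,0,0],0,1],
    [[35,0,0],0,1],
    [[35,0,0],0,1],
    [[20,0,0],0,1],
  ],
)

```text
time_s: 8.65
position: [0.509, 0.2634, 0.0059]
ee_rot: [[-0.003, 0.076, 0.997], [-0.002, 0.997, -0.076], [-1.0, -0.002, -0.003]]
wrist_force: [-0.6, -0.2, 0.0]
grip_width: 1.0
```

Request:
move_arm(
  rows=[
    [[10,0,0],0,1],
    [[6,0,0],0,1],
    [[0,-5,0],0,1],
    [[0,-5,0],0,1],
    [[0,-3,0],0,1],
  ],
)

```text
time_s: 9.07
position: [0.5107, 0.25, -0.0054]
ee_rot: [[0.001, 0.077, 0.997], [0.0, 0.997, -0.077], [-1.0, 0.0, 0.001]]
wrist_force: [0.2, -0.3, 0.1]
grip_width: 0.999
```

Request:
move_arm(
  rows=[
    [[0,-1.5,0],0,1],
    [[0,-1.5,0],0,1],
    [[0,-1.5,0],0,1],
    [[0,-1.5,0],0,1],
    [[0,-1,0],0,1],
  ],
)

```text
time_s: 9.48
position: [0.5096, 0.2438, -0.0065]
ee_rot: [[0.0, 0.077, 0.997], [0.0, 0.997, -0.077], [-1.0, 0.0, 0.0]]
wrist_force: [0.2, 1.2, 0.8]
grip_width: 1.001
```

```bash
python3 look2.py a7; python3 -c "
from h import *
F,p=pickle.load(open('a7.pkl','rb'));print(br(p[0]))"
```

```text
9.48 [ 0.5096  0.2438 -0.0065] [[0.0, 0.077, 0.997], [0.0, 0.997, -0.077], [-1.0, 0.0, 0.0]] [0.2 1.2 0.8] 1.0010491409256572
[[-73.6 -16.7]]
```

View pics/a7.png

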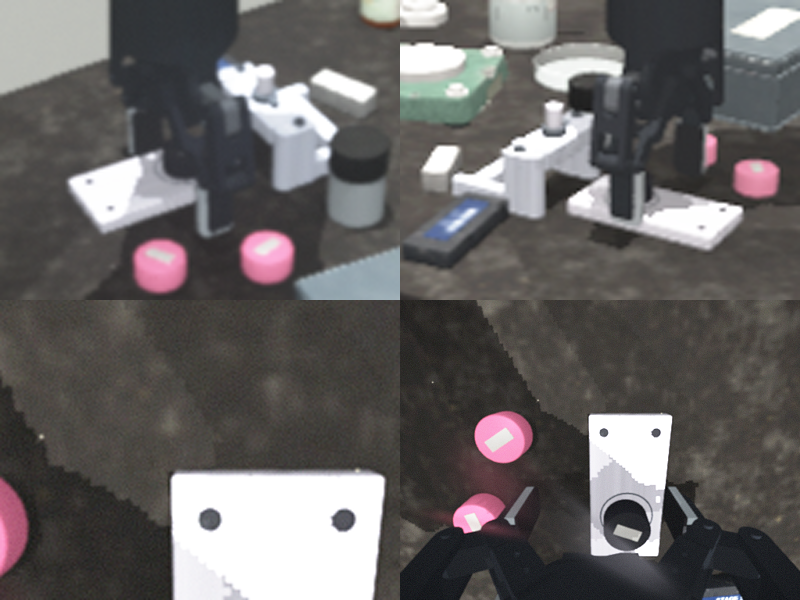

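Request:
move_arm(
  rows=[
    [[0,10,0],0,1],
    [[-25,0,0],0,1],
    [[-30,0,0],0,1],
    [[-25,4,-30],0,0.3],
    [[-5,3.5,-30],0,0.3],
  ],
)

```text
time_s: 10.05
position: [0.4519, 0.2668, 0.0813]
ee_rot: [[0.004, 0.079, 0.997], [0.003, 0.997, -0.079], [-1.0, 0.003, 0.004]]
wrist_force: [-0.2, 2.0, 0.8]
grip_width: 0.744
```

Request:
move_arm(
  rows=[
    [[0,0,-17],0,0.3],
    [[0,0,0],0,0.3],
    [[0,0,0],0,0.3],
    [[0,0,0],0,0.3],
    [[20,0,0],0,0.3],
  ],
)

```text
time_s: 10.47
position: [0.436, 0.2678, 0.0601]
ee_rot: [[0.004, 0.078, 0.997], [0.002, 0.997, -0.078], [-1.0, 0.002, 0.003]]
wrist_force: [1.3, 0.0, 0.0]
grip_width: 0.302
```

```bash
python3 look2.py a8
python3 - <<'E'
from h import *
F,p=pickle.load(open('a8.pkl','rb'));print(br(p[0]))
q=lambda im,a,b,c,d:cv2.resize(im[b:d,a:c,::-1],(400,400),interpolation=2)
cv2.imwrite('pics/a8z.png',np.hstack([q(F['side']['image'],240,160,340,260),q(F['scene']['image'],170,150,270,250)]))
E
```

```text
10.47 [0.436  0.2678 0.0601] [[0.004, 0.078, 0.997], [0.002, 0.997, -0.078], [-1.0, 0.002, 0.003]] [1.3 0.  0. ] 0.30170818648342107
[[-148.9    1.7]]
```

View pics/a8z.png

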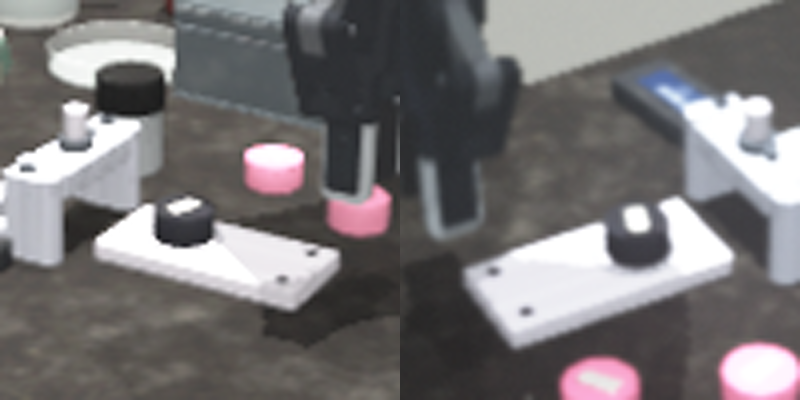

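Request:
move_arm(
  rows=[
    [[0,-1,-3],0,0.3],
    [[25,0,0],0,0.3],
    [[15,0,0],0,0.3],
    [[10,0,0],0,0.3],
    [[0,0,0],0,0.3],
  ],
)

```text
time_s: 11.03
position: [0.4306, 0.266, 0.0073]
ee_rot: [[-0.001, 0.077, 0.997], [-0.001, 0.997, -0.077], [-1.0, -0.001, -0.001]]
wrist_force: [-1.0, -0.3, -0.3]
grip_width: 0.301
```

Request:
move_arm(
  rows=[
    [[0,0,3],0,0.3],
    [[0,0,2],0,0.3],
    [[0,0,1.5],0,0.3],
    [[0,0,1.5],0,0.3],
    [[0,0,1.5],0,0.3],
  ],
)

```text
time_s: 11.45
position: [0.4409, 0.2656, 0.0088]
ee_rot: [[0.001, 0.077, 0.997], [0.0, 0.997, -0.077], [-1.0, 0.0, 0.0]]
wrist_force: [0.6, -0.1, -0.2]
grip_width: 0.301
```

Request:
move_arm(
  rows=[
    [[0,0,1.5],0,0.3],
    [[0,0,2],0,0.3],
    [[0,0,2],0,0.3],
    [[0,0,2.5],0,0.3],
    [[0,0,2.5],0,0.3],
  ],
)

```text
time_s: 11.87
position: [0.4511, 0.2648, 0.0083]
ee_rot: [[-0.0, 0.077, 0.997], [-0.0, 0.997, -0.077], [-1.0, -0.0, -0.0]]
wrist_force: [-1.9, 0.6, 2.6]
grip_width: 0.302
```

Request:
move_arm(
  rows=[
    [[0,0,2.5],0,0.3],
    [[0,0,2.5],0,0.3],
    [[0,0,2.5],0,0.3],
    [[0,0,2.5],0,0.3],
    [[0,0,2.5],0,0.3],
  ],
)

```text
time_s: 12.28
position: [0.4637, 0.2638, 0.0083]
ee_rot: [[-0.0, 0.077, 0.997], [-0.0, 0.997, -0.077], [-1.0, -0.0, -0.0]]
wrist_force: [-2.1, 0.5, 2.6]
grip_width: 0.302
```

```bash
python3 look2.py a9
python3 - <<'E'
from h import *
F,p=pickle.load(open('a9.pkl','rb'));print(br(p[0]))
q=lambda im,a,b,c,d:cv2.resize(im[b:d,a:c,::-1],(400,400),interpolation=2)
cv2.imwrite('pics/a9z.png',np.hstack([q(F['side']['image'],230,160,330,260),q(F['scene']['image'],190,150,290,250)]))
E
```

```text
12.28 [0.4637 0.2638 0.0083] [[-0.0, 0.077, 0.997], [-0.0, 0.997, -0.077], [-1.0, -0.0, -0.0]] [-2.1  0.5  2.6] 0.30228802644228053
[[-120.9   -0.2]]
```

View pics/a9z.png

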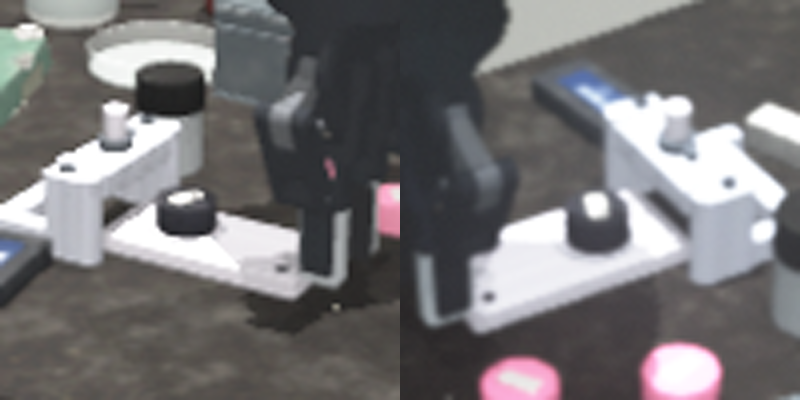

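Request:
move_arm(
  rows=[
    [[-1,0,2],0,0.3],
    [[0,0,2.5],0,0.3],
    [[0,0,2.5],0,0.3],
    [[0,0,2.5],0,0.3],
    [[0,0,2.5],0,0.3],
  ],
)

```text
time_s: 12.85
position: [0.4757, 0.2629, 0.0093]
ee_rot: [[-0.0, 0.077, 0.997], [-0.0, 0.997, -0.077], [-1.0, -0.0, -0.0]]
wrist_force: [-1.5, 0.4, 1.6]
grip_width: 0.3
```

Request:
move_arm(
  rows=[
    [[0,0,2.5],0,0.3],
    [[0,0,2.5],0,0.3],
    [[0,0,2.5],0,0.3],
    [[0,0,2.5],0,0.3],
    [[0,0,2.5],0,0.3],
  ],
)

```text
time_s: 13.27
position: [0.4881, 0.2619, 0.0093]
ee_rot: [[-0.0, 0.077, 0.997], [-0.0, 0.997, -0.077], [-1.0, -0.0, -0.0]]
wrist_force: [-2.7, 1.0, 0.9]
grip_width: 0.301
```

```bash
python3 look2.py b1
python3 - <<'E'
from h import *
F,p=pickle.load(open('b1.pkl','rb'));print(br(p[0]))
q=lambda im,a,b,c,d:cv2.resize(im[b:d,a:c,::-1],(400,400),interpolation=2)
cv2.imwrite('pics/b1z.png',np.hstack([q(F['side']['image'],220,160,320,260),q(F['scene']['image'],200,150,300,250)]))
E
```

```text
13.27 [0.4881 0.2619 0.0093] [[-0.0, 0.077, 0.997], [-0.0, 0.997, -0.077], [-1.0, -0.0, -0.0]] [-2.7  1.   0.9] 0.30056901431831246
[[-96.4  -0.3]]
```

View pics/b1z.png

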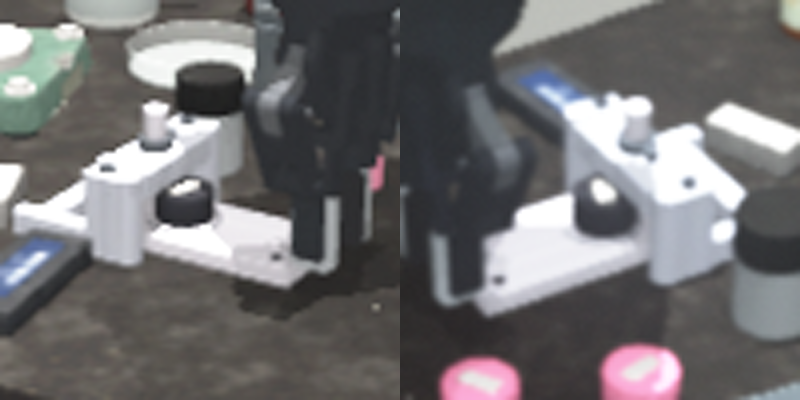

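Request:
move_arm(
  rows=[
    [[0,0,2.5],0,0.3],
    [[0,0,2.5],0,0.3],
    [[0,0,2],0,0.3],
    [[0,0,2],0,0.3],
    [[0,0,1.5],0,0.3],
  ],
)

```text
time_s: 13.83
position: [0.4986, 0.2611, 0.0093]
ee_rot: [[-0.0, 0.077, 0.997], [-0.0, 0.997, -0.077], [-1.0, -0.0, -0.0]]
wrist_force: [-2.0, 0.8, 0.7]
grip_width: 0.301
```

Request:
move_arm(
  rows=[
    [[0,0,1],0,0.3],
    [[0,0,1],0,0.3],
    [[0,0,1],0,0.3],
    [[0,0,0.5],0,0.3],
    [[0,0,0.5],0,0.3],
  ],
)

```text
time_s: 14.25
position: [0.5024, 0.2608, 0.0093]
ee_rot: [[-0.0, 0.077, 0.997], [-0.0, 0.997, -0.077], [-1.0, -0.0, -0.0]]
wrist_force: [-0.0, -0.6, -0.8]
grip_width: 0.299
```

Request:
move_arm(
  rows=[
    [[0,0,0.5],0,0.3],
    [[0,0,0.5],0,0.3],
    [[0,0,0.5],0,0.3],
    [[0,0,0.5],0,0.3],
    [[0,0,0.5],0,0.3],
  ],
)

```text
time_s: 14.67
position: [0.5049, 0.2607, 0.0093]
ee_rot: [[-0.0, 0.077, 0.997], [-0.0, 0.997, -0.077], [-1.0, -0.0, -0.0]]
wrist_force: [0.1, 0.7, 0.4]
grip_width: 0.302
```

```bash
python3 look2.py b2
python3 - <<'E'
from h import *
F,p=pickle.load(open('b2.pkl','rb'));print(br(p[0]))
q=lambda im,a,b,c,d:cv2.resize(im[b:d,a:c,::-1],(400,400),interpolation=2)
cv2.imwrite('pics/b2z.png',np.hstack([q(F['side']['image'],210,160,310,260),q(F['scene']['image'],210,150,310,250)]))
E
```

```text
14.67 [0.5049 0.2607 0.0093] [[-0.0, 0.077, 0.997], [-0.0, 0.997, -0.077], [-1.0, -0.0, -0.0]] [0.1 0.7 0.4] 0.3019480782708923
[[-79.6  -0.3]]
```

View pics/b2z.png

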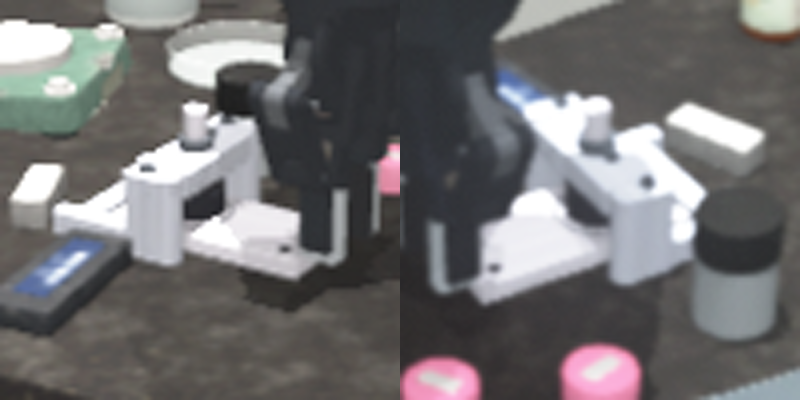

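Request:
move_arm(
  rows=[
    [[0,0,0.5],0,0.3],
    [[0,0,0.5],0,0.3],
    [[0,0,0.5],0,0.3],
    [[0,0,0.5],0,0.3],
    [[0,0,0],0,0.3],
  ],
)

```text
time_s: 15.23
position: [0.5055, 0.2606, 0.0091]
ee_rot: [[-0.003, 0.076, 0.997], [-0.001, 0.997, -0.076], [-1.0, -0.001, -0.003]]
wrist_force: [-9.3, 0.1, 4.0]
grip_width: 0.296
```

Request:
move_arm(
  rows=[
    [[0,0,-1],0,0.3],
    [[0,0,-4],0,0.3],
    [[0,0,-10],0,0.3],
    [[-35,0,-5],0,0.3],
    [[-35,0,0],0,0.3],
  ],
)

```text
time_s: 15.65
position: [0.485, 0.2619, 0.079]
ee_rot: [[-0.003, 0.076, 0.997], [-0.002, 0.997, -0.076], [-1.0, -0.002, -0.003]]
wrist_force: [1.0, 0.8, 0.3]
grip_width: 0.302
```

Request:
move_arm(
  rows=[
    [[-30,0,0],0,1],
    [[-30,0,20],0,1],
    [[-30,0,25],0,1],
    [[0,0,25],0,1],
    [[0,0,20],0,1],
  ],
)

```text
time_s: 16.07
position: [0.5789, 0.2548, 0.1713]
ee_rot: [[0.004, 0.078, 0.997], [0.001, 0.997, -0.078], [-1.0, 0.001, 0.004]]
wrist_force: [0.1, -1.5, -0.6]
grip_width: 0.98
```

Request:
move_arm(
  rows=[
    [[0,0,0],0,1],
    [[0,0,0],0,1],
    [[0,0,0],0,1],
    [[0,0,0],0,1],
    [[0,0,0],0,1],
  ],
)

```text
time_s: 16.48
position: [0.5761, 0.2554, 0.1694]
ee_rot: [[-0.0, 0.076, 0.997], [-0.0, 0.997, -0.076], [-1.0, -0.0, -0.0]]
wrist_force: [-0.3, 0.2, -0.1]
grip_width: 1.003
```

```bash
python3 look.py w3; python3 look2.py b3
python3 - <<'E'
from h import *
f,p=pickle.load(open('w3.pkl','rb'));im=f['image'][:,:,::-1]
cv2.imwrite('pics/w3a.png',cv2.resize(im[110:270,185:345],None,fx=3.7,fy=3.7,interpolation=cv2.INTER_CUBIC))
F,p=pickle.load(open('b3.pkl','rb'))
q=lambda im,a,b,c,d:cv2.resize(im[b:d,a:c,::-1],(400,400),interpolation=2)
cv2.imwrite('pics/b3z.png',np.hstack([q(F['side']['image'],210,160,310,260),q(F['scene']['image'],210,150,310,250)]))
E
```

```text
16.4833 [0.5761 0.2554 0.1694] [[-0.0, 0.076, 0.997], [-0.0, 0.997, -0.076], [-1.0, -0.0, -0.0]] [-0.30610237  0.18013616 -0.1202175 ] 1.0025914765462551
16.53 [0.5762 0.2554 0.1694] [[-0.0, 0.076, 0.997], [-0.0, 0.997, -0.076], [-1.0, -0.0, -0.0]] [-0.  -0.2 -0. ] 1.0014791506204823
```

View pics/w3a.png

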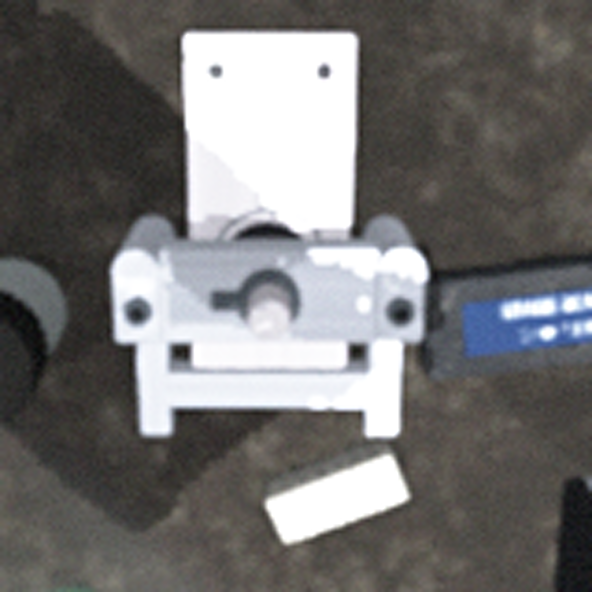

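View pics/b3z.png

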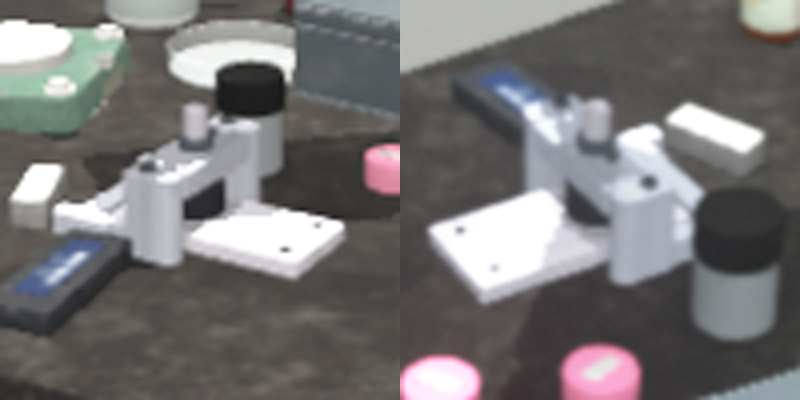

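Run:
```python
from h import *
f,p=pickle.load(open('w3.pkl','rb'))
B=lambda q:np.array(q)/3.7+[185,110]-.4
for n,q,z in (('tail R L',[(183,33),(357,33)],.01),('side edges near mouth',[(189,230),(351,230)],.01),('nose R L',[(192,366),(347,366)],.01),('bar front top',[(200,373),(340,373)],.014),('spec rear',[(267,223)],.026),('spec rear if base',[(267,223)],.01),('ring rear (16ish)',[(260,208)],.01),('holes',[(137,312),(400,312)],.044)):
    print(n,br(ray(f,B(q),z,p)).tolist())
im=f['image'][:,:,::-1]
F,_=pickle.load(open('b3.pkl','rb'))
cv2.imwrite('pics/w3b.png',np.hstack([cv2.resize(im[150:220,220:290],(400,400),interpolation=2),cv2.resize(F['side']['image'][185:235,240:290,::-1],(400,400),interpolation=2)]))
```

```text
tail R L [[-70.6, -25.4], [-70.5, 25.6]]
side edges near mouth [[-11.4, -25.1], [-11.4, 25.3]]
nose R L [[33.9, -25.2], [33.9, 25.1]]
bar front top [[34.7, -22.4], [34.7, 22.5]]
spec rear [[-17.3, -0.8]]
spec rear if base [[-13.6, -0.8]]
ring rear (16ish) [[-18.3, -3.0]]
holes [[4.2, -37.6], [4.3, 36.8]]
```

View pics/w3b.png

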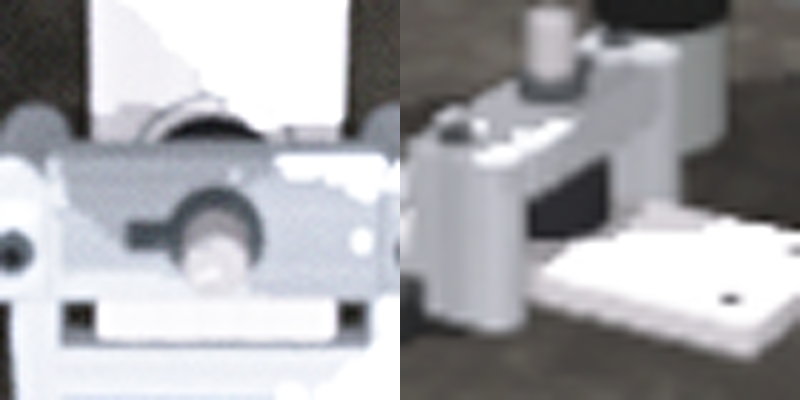

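```bash
python3 -c "
from rig import manip
print(manip.hand_in())"
```

```text
the job is handed in; nothing more can be done
None
```

I pushed the carrier in under the bridge until it met the stop bar, and handed the job in at about 16.6 s of the 64 s allowed. `hand_in` gives no verdict, so these are only my own measurements.

**What I did:** I pushed the plate sideways twice with one open finger to straighten and centre it. Then I pushed it in from the tail with both fingers, until the wrist force rose to about 9 N against the stop. After that I backed the hand off and raised it to about 17 cm above the worktop, touching nothing.

**Last checks, in the bridge frame:**

| Check | Measured | Target |
|---|---|---|
| Tail edge x | -70.5 mm | -70 mm when home |
| Nose edge x | about +34 mm | above +31 mm |
| Sideways offset | about 0 mm | within ±12 mm |
| Turn | under 0.01 rad | below 0.12 rad |
| Specimen distance from its spot | about 1–3 mm | below 6 mm |

- **Specimen:** it looks upright in the side and scene views. The bridge hides most of it, so its distance is judged from its visible rear edge only, and it could be off by a couple of millimetres.
- **Bystanders:** I never touched the canister, case or coupon, and they look unmoved in the pictures. I did not re-measure their positions.
- **Pink look-alike:** my estimate put the finger very close to one of them during the first side push, but its measured position changed by only about 2 mm, which is within the camera error.
- **Camera disagreement:** the side camera read sideways positions about 5 mm off from the wrist camera. I used the wrist camera, whose measurements of the bridge and plate matched their given sizes to about 2.5 mm.

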